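Start two conduit union rings without crossing their threads

TASK

The two orange union rings in the white wiring box stand loose at the start of their threads: turn each one clockwise by hand, gently, until it is snug on its rubber seal, and let go. If a ring stiffens early its thread is crossed: stop at once, do not force it, back it off all the way to where it began and start it again. Leave everything else where it is.

Things in the scene. Friction and masses are not known exactly. Their poses are not given: they have to be found in the camera images.
- wiring_box: white wiring box lying on its back: plate 300 x 460 mm, top 8 mm above the table, 22 mm rims, a 92 mm tall vented wall along its -x side with 50 mm returns. Router, power strip, terminal block and splitter are fixed on it, none above 38 mm or nearer than 65 mm to a union's axis. Origin under the plate's centre; x points away from the tall wall, y along the 460 mm side. Fixed.
- neck_a: fixed upright grey threaded neck of union a. Origin on its axis at the plate's top face; z up. Hexagonal foot 47 mm across up to 12 mm, collar with black rubber seal 39 mm across up to 27 mm, 32 mm thread above. A grey conduit tail, 27 mm across, stands out of the ring up to 70 mm and sinks with it.
- neck_b: neck of union b, like neck_a.
- ring_a: captive orange ribbed union ring, round, 44 mm across, 24 mm tall; origin on its axis at mid height, 44 mm above the neck's origin at its back stop. Right-hand coarse thread: clockwise from above it sinks 12 mm per turn (the hand follows it down). It starts within 0.15 rad of the back stop, cannot be lifted off, and turns with about 0.06 to 0.12 N m.
- ring_b: ring of union b, like ring_a. Neither, one or both rings may be crossed; it cannot be seen. Crossed, it binds 0.85 to 1.3 rad from the back stop, the torque climbing by 1.2 N m per rad; once backed off to the stop it lets go of the wrong thread and then starts true. True, it runs freely for 2.0 to 2.6 rad from the stop, then meets the seal.
- seal_top_a (a point): centre of the top of the black rubber seal of union a, 27 mm above the neck's origin; the ring's lower face meets it. On the seal the torque climbs by 1.2 N m per rad: snug is 0.15 to 0.4 N m, and friction keeps the ring there when let go. More than about 0.46 N m, here or on a crossed thread (25 N on its flanks), spoils the union.
- seal_top_b (a point): the same point of union b.
- blank_plug: grey plastic blanking plug, 36 mm across its head, 13 mm tall, loose on the plate of the box between the unions; origin under its centre. A bystander.
- spare_seal: black rubber seal ring, 39 mm across, 6 mm thick, loose on the plate of the box; origin under its centre. A bystander.
- spare_ring: loose spare orange union ring, 41 mm across, 24 mm tall, lying on the mat away from the box; origin under its centre. A bystander.
- screwdriver: hand screwdriver with a red handle, 200 mm long, on the mat; a bystander.
- tape_roll: roll of cream tape, 90 mm across, 19 mm tall, on the mat; a bystander.
- carton: cardboard carton 90 x 130 x 55 mm on the mat; a bystander.
- marker: black marker pen, 16 mm thick, 140 mm long, on the mat; a bystander.

How it is judged (in metres and radians):
At the end, for the whole second after the job is handed in: both rings are run down onto their seals (each ring's middle less than 40.6 mm above its neck's origin, against 44 mm at the start), each still presses on its seal with more than 1 N, and both are at rest (z of ring_a in the frame of neck_a below 0.0406 m and contact force between ring_a and neck_a above 1 N and angular speed of each of ring_a, ring_b below 0.1 rad/s and z of ring_b in the frame of neck_b below 0.0406 m and contact force between ring_b and neck_b above 1 N); the robot touches nothing.
It fails at once if the thread or the seal of union a is forced: more than 25 N between ring and neck (contact force between ring_a and neck_a above 25 N).
It fails at once if the thread or the seal of union b is forced: more than 25 N between ring and neck (contact force between ring_b and neck_b above 25 N).
It fails at once if a bystander is pushed more than 25 mm from its place (distance of any of blank_plug, spare_seal, spare_ring, screwdriver, tape_roll, carton, marker from where it was at the start of the episode above 0.025 m).
It also fails if it takes over 72 s, if anything falls off the work surface, if the arm or the gripper's body presses on something with over 40 N, if the wrist force passes 120 N, or if a joint passes its speed limit or range.

ROBOT

A 7-joint arm with a two-finger parallel gripper is mounted at the origin on the work surface. World frame = base frame: x ahead of the robot, y to its left, z up, the work surface at z = 0. Lengths are in mm, angles in rad, forces in N, time in s.
With the tool pointing down it reaches from about 400 to 850 mm from the base axis. Payload 4.5 kg.
Tool frame: the origin (TCP) lies on the centre line of the jaws, within the pads' length; the fingertips stand 11 mm ahead of it and the grasp point (between the pads) lies 8 mm behind it (manip.tip_reach is the z of the fingertips in the tool frame, in mm); z points along the fingers, y is the direction in which the jaws open and shut (so a half turn about z gives the same grasp; the last joint's range is limited). The gripper opens to 88 mm and grips with 3 to 60 N. Pads are 18 mm wide; open, the fingers measure 123 mm over their backs; the gripper's body (75 mm by 187 mm) begins 45 mm behind the grasp point.
Start: joints at [1.135, 0.689, -0.195, 1.565, 0.157, 0.902, -0.215], TCP at [282.973, -557.296, 249.743] pointing down, gripper open.
Joint ranges: [-3.01, 3.01], [-0.46, 2.08], [-1.47, 1.51], [0.13, 2.56], [-1, 4.14], [0.04, 2.09], [-2.66, 2.66]. Speed limits (rad/s): [2.57, 2.57, 3.14, 3.14, 3.14, 3.14, 3.14].

INTERFACE

Orientations are given as a unit quaternion [w, x, y, z].
In Python, from rig import state, eyes, order, manip gives the robot as it stands. The module is installed in compiled form; this text tells all that it offers.
- The arm moves only by the shell command python3 -m inch 'ROWS'. ROWS is JSON, a list of rows, each a list of 3 entries, a list of its own where there are three numbers: the opening, from 0 (shut) to 1 (fully open), then the shift along the tool's x, y, z in m, then the turn, a rotation vector about the tool's x, y, z in degrees. In form: [[jaw, [x, y, z], [wx, wy, wz]], ...]. A call has 1 to 20 rows; each row is the pose to reach, as a shift and turn from the pose commanded when the call began, along the tool's axes at that moment; what a row does not reach only later rows make up. A row lasts 1/12 s, in which the tool goes at most 41.7 mm and 7.16 degrees, less where a joint would pass 70% of its speed; a pose out of reach is approached as far as the arm can. A call with a gripper value outside its range is refused whole. The fingers move at their own pace and stop on an object; the grip force is fixed at half the most. Time passes only in rows, so rows that repeat a pose let the fingers close. It gives the time, the measured TCP pose, the force and the opening at its end, in the units of the state.
- state(): the state, without advancing time (a new reading comes with each control period).
- eyes.snapshot(name): name is "side" or "top" or "wrist"; returns a dict with "frame" (400x640x3 uint8, red, green, blue), "z_map" (400x640 float32, mm along the optical axis (not along the pixel's ray), 0 where there is no reading), "fx", "fy", "cx", "cy" (pixels), "rvec" (rotation vector, rad) and "tvec" (3), from world to camera coordinates, as OpenCV has them. Camera axes: x right, y down, z forward; pixel columns grow to the right and rows downward; lengths in mm; the calibration is good to about 2 mm. The wrist camera is an equidistant fisheye: a pixel r from the principal point sees the ray r / f radians off the axis. A picture is of the moment at which its call begins.
- order.close_job(): hands the job in, once; it reports no verdict.
The state is a dict: "clock": time; "joint_positions": joint angles; "qvel": joint speeds; "joint_efforts": joint torques, N m; "eef_pos": TCP position; "orientation": TCP orientation; "ft_force": force on the tool from outside, world axes, zero at the start; "wrist_torque": the same for the moment, N m; "width": opening from 0.0 (shut) to 1.0 (fully open).
Only numpy, scipy, OpenCV 4.12 (cv2) and the standard library are available. Lean on these libraries where they do the work, as an engineer would, in place of code of your own. Each camera call takes 0.05 s, during which the arm holds its last target.

## Working session

There is one attempt and no reset: what is moved stays moved. The work goes in short steps, Python scripts to look and compute and a shell command to move; the robot and the scene stay as the last step left them, time stands still between calls to the robot, and variables do not carry over. Pictures are saved under pics/ and viewed, and the job is handed in when it is done.

```bash
mkdir -p pics; cat > h.py <<'E'
import numpy as np, cv2
from rig import state, eyes, order, manip
from scipy.spatial.transform import Rotation as R
def snap(n,tag):
    s=eyes.snapshot(n); cv2.imwrite(f'pics/{tag}.png',s['frame'][:,:,::-1]); np.savez(f'pics/{tag}.npz',**s); return s
def w(s,u,v,z=None):
    d=s['z_map'][int(round(v)),int(round(u))] if z is None else z
    c=np.array([(u-s['cx'])/s['fx']*d,(v-s['cy'])/s['fy']*d,d])
    Rm=R.from_rotvec(np.ravel(s['rvec'])).as_matrix(); return Rm.T@(c-np.ravel(s['tvec']))
def onplane(s,u,v,Z):
    Rm=R.from_rotvec(np.ravel(s['rvec'])).as_matrix(); o=-Rm.T@np.ravel(s['tvec'])
    d=Rm.T@np.array([(u-s['cx'])/s['fx'],(v-s['cy'])/s['fy'],1]); return o+d*(Z-o[2])/d[2]
E
python3 - <<'E'
from h import *
for n in('top','side'):
    s=snap(n,n+'0'); print(n,s['fx'],s['cx'],s['cy'],s['rvec'],s['tvec'])
st=state(); print({k:np.round(v,3) for k,v in st.items()})
print(manip, getattr(manip,'tip_reach',None))
E
```

```text
top 451.52452300130295 327.288648127313 200.34559335975632 [ 2.14520146 -2.11210339  0.19173643] [  22.90759706  501.45951211 1233.74947518]
side 374.5507306533046 318.8509494765164 208.55842715436341 [ 0.84020589 -2.53052536  1.07870584] [ 420.97645059  240.36968035 1203.87651296]
{'clock': np.float64(0.1), 'joint_positions': array([ 1.135,  0.69 , -0.195,  1.566,  0.157,  0.902, -0.215]), 'qvel': array([ 0.001, -0.003,  0.   , -0.001,  0.   ,  0.001,  0.   ]), 'joint_efforts': array([-3.0000e-03, -5.2851e+01, -1.2710e+00, -1.5384e+01, -5.3000e-02,
        2.0000e-03,  0.0000e+00]), 'eef_pos': array([ 282.673, -556.811,  249.008]), 'orientation': array([-0.001,  0.973,  0.233, -0.   ]), 'ft_force': array([-0.506, -0.204, -0.337]), 'wrist_torque': array([-0.023, -0.06 ,  0.022]), 'width': np.float64(0.999)}
<Robot object at 0x7f5b95f5be00> 11.0
```

View pics/top0.png

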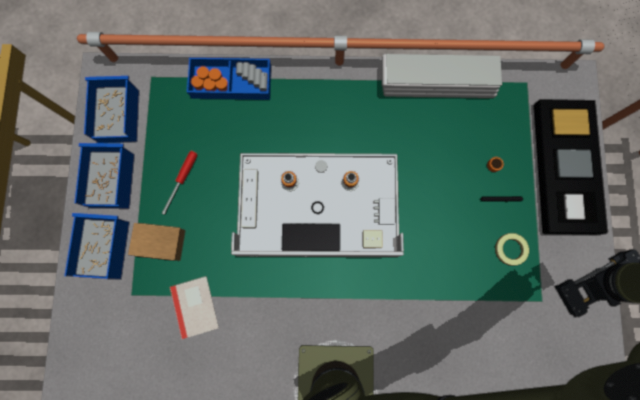

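View pics/side0.png

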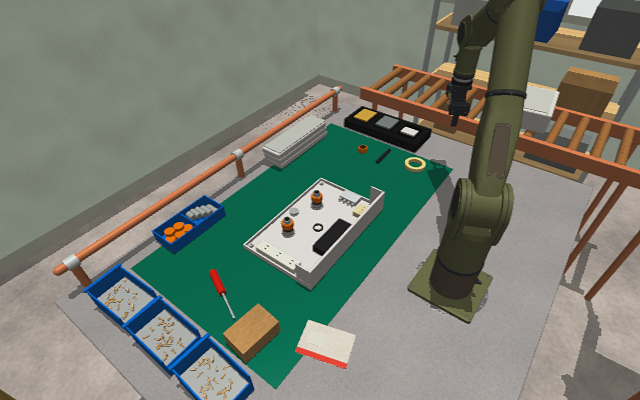

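```bash
python3 - <<'E'
from h import *
s=dict(np.load('pics/top0.npz')); f=s['frame']; 
c=cv2.resize(f[150:260,225:410],None,fx=4,fy=4,interpolation=cv2.INTER_NEAREST); cv2.imwrite('pics/crop0.png',c[:,:,::-1])
for n in('top0','side0'):
  s=dict(np.load(f'pics/{n}.npz')); f=s['frame'].astype(int)
  box=[(289,180),(351,180)] if n=='top0' else [(288,225),(317,198)]
  for (u0,v0) in box:
    P=np.array([w(s,u,v) for u in range(u0-16,u0+17) for v in range(v0-18,v0+19)])
    C=np.array([f[v,u] for u in range(u0-16,u0+17) for v in range(v0-18,v0+19)])
    tail=P[(P[:,2]>70)]; org=(C[:,0]>C[:,2]*1.8)&(C[:,0]>80)
    rg=P[org]
    print(n,'tail',len(tail),tail.mean(0).round(1),tail.min(0).round(1),tail.max(0).round(1)); print(' ring',len(rg),np.percentile(rg,[2,50,98],axis=0).round(1))
s=dict(np.load('pics/top0.npz'))
for uv in [(320,165),(317,207),(265,170),(241,155),(396,155),(234,252),(401,252)]: print(uv,w(s,*uv).round(1))
E
```

```text
top0 tail 78 [551.4 137.8 109.1] [274.3  30.7  70.3] [ 575.4  152.4 1303.1]
 ring 73 [[539.7 122.3  55.7]
 [549.1 139.1  63.6]
 [577.  159.2  69.1]]
top0 tail 76 [547.1 -31.3 142.8] [274.3 -48.6  70.3] [ 574.3   30.7 1303.1]
 ring 74 [[542.4 -51.9  54.5]
 [552.4 -29.6  63.9]
 [580.  -15.3  68.4]]
side0 tail 47 [475.7 229.4 195.6] [-103.4  129.2   70.9] [ 574.   808.7 1009.8]
 ring 76 [[539.7 127.3  42.8]
 [549.5 154.7  59.9]
 [578.4 164.4  66.4]]
side0 tail 39 [495.5  55.  172.1] [-103.4  -45.7   70.8] [ 580.5  808.7 1009.8]
 ring 70 [[542.8 -50.   37.1]
 [553.  -21.3  58. ]
 [582.3 -10.5  66. ]]
(320, 165) [610.5  53.7  19.4]
(317, 207) [488.1  60.4   4.5]
(265, 170) [594.7 215.2  12. ]
(241, 155) [635.1 285.1  26.2]
(396, 155) [ 642.4 -168.3   26.4]
(234, 252) [348.4 277.1  93.9]
(401, 252) [ 355.3 -168.1   93.5]
```

View pics/crop0.png

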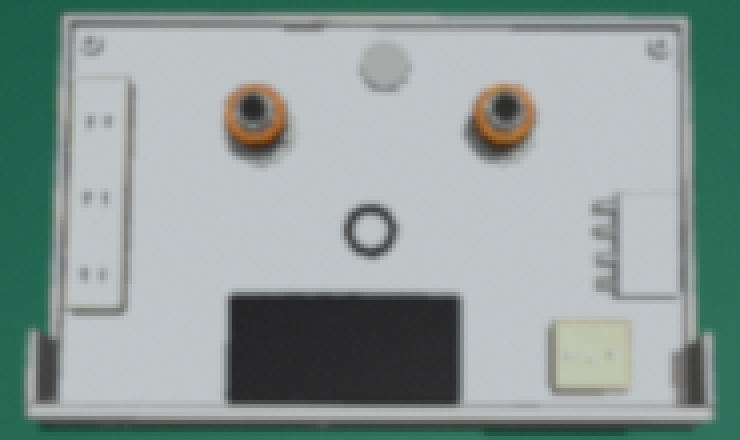

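```bash
python3 - <<'E'
from h import *
from scipy.optimize import least_squares
for n,box in(('top0',[(289,180),(351,180)]),('side0',[(288,225),(317,198)])):
  s=dict(np.load(f'pics/{n}.npz')); f=s['frame'].astype(int)
  for (u0,v0) in box:
    g=[(u,v) for u in range(u0-16,u0+17) for v in range(v0-18,v0+19)]
    P=np.array([w(s,u,v) for u,v in g]); C=np.array([f[v,u] for u,v in g])
    t=P[(P[:,2]>74)&(P[:,2]<84)]
    org=(C[:,0]>C[:,2]*1.8)&(C[:,0]>80)
    uv=np.array(g)[org]; ctr=(uv.min(0)+uv.max(0))/2
    print(n,'tail',len(t),t.mean(0).round(1),((t.min(0)+t.max(0))/2).round(1),'ringpx',uv.min(0),uv.max(0),'plane64',onplane(s,*ctr,64 if n=='top0' else 52).round(1))
    side=P[org&(P[:,2]<62)&(P[:,2]>40)]
    r=least_squares(lambda p:np.hypot(side[:,0]-p[0],side[:,1]-p[1])-22,[562,140 if v0 in(180,225) and u0<300 else -32],loss='soft_l1'); print(len(side),r.x.round(1),r.cost)
E
python3 -m inch '[[1,[0,0,0],[0,0,0]]]'
```

```text
top0 tail 66 [559.2 141.1  78.2] [559.6 141.   79.1] ringpx [282 172] [295 186] plane64 [556.8 140.7  64. ]
16 [563.3 143.6] 28.097994675943955
top0 tail 68 [562.2 -34.6  78.7] [562.  -34.3  78.9] ringpx [344 172] [357 185] plane64 [561.1 -33.6  64. ]
18 [565.5 -34.5] 35.60820919967929
side0 tail 35 [561.2 144.7  77.2] [561.  143.5  77.4] ringpx [281 219] [292 229] plane64 [561.7 145.3  52. ]
51 [563.3 141.7] 38.516804270771274
side0 tail 31 [563.8 -31.6  76.9] [564.4 -32.   76.9] ringpx [311 193] [321 202] plane64 [562.7 -29.2  52. ]
42 [567.4 -33.5] 66.36176872806449
clock: 0.18
eef_pos: [282.7, -557.0, 249.2]
orientation: [-0.001, 0.973, 0.233, -0.0]
ft_force: [0.1, 0.1, 0.8]
width: 0.999
```

```bash
python3 -m inch '[[1,[0.487,-0.340,0.05],[0,0,-138]],[1,[0.487,-0.340,0.05],[0,0,-138]],[1,[0.487,-0.340,0.05],[0,0,-138]],[1,[0.487,-0.340,0.05],[0,0,-138]],[1,[0.487,-0.340,0.05],[0,0,-138]],[1,[0.487,-0.340,0.05],[0,0,-138]],[1,[0.487,-0.340,0.05],[0,0,-138]],[1,[0.487,-0.340,0.05],[0,0,-138]],[1,[0.487,-0.340,0.05],[0,0,-138]],[1,[0.487,-0.340,0.05],[0,0,-138]],[1,[0.487,-0.340,0.05],[0,0,-138]],[1,[0.487,-0.340,0.05],[0,0,-138]],[1,[0.487,-0.340,0.05],[0,0,-138]],[1,[0.487,-0.340,0.05],[0,0,-138]],[1,[0.487,-0.340,0.05],[0,0,-138]],[1,[0.487,-0.340,0.05],[0,0,-138]],[1,[0.487,-0.340,0.05],[0,0,-138]],[1,[0.487,-0.340,0.05],[0,0,-138]],[1,[0.487,-0.340,0.05],[0,0,-138]],[1,[0.487,-0.340,0.05],[0,0,-138]]]'
python3 - <<'E'
from h import *
s=snap('wrist','w1'); st=state()
for k in('clock','joint_positions','eef_pos','orientation','ft_force','wrist_torque'):print(k,np.round(st[k],3))
print(s['fx'],s['cx'],s['cy'],s['rvec'],s['tvec'])
E
```

```text
clock: 1.85
eef_pos: [563.1, -34.0, 199.3]
orientation: [-0.0, 0.129, 0.992, -0.0]
ft_force: [0.1, 0.0, -0.7]
width: 0.994
clock 1.9
joint_positions [ 0.418  0.776 -0.774  1.786  0.692  0.874  0.63 ]
eef_pos [563.097 -33.971 199.291]
orientation [-0.     0.13   0.992  0.   ]
ft_force [ 0.045 -0.324 -0.885]
wrist_torque [ 0.019 -0.105 -0.024]
309.70691628693146 315.2775682898728 197.3643882245872 [-2.27909066 -1.7556467  -0.28229032] [-110.4124809  -550.5636902   170.01442515]
```

View pics/w1.png

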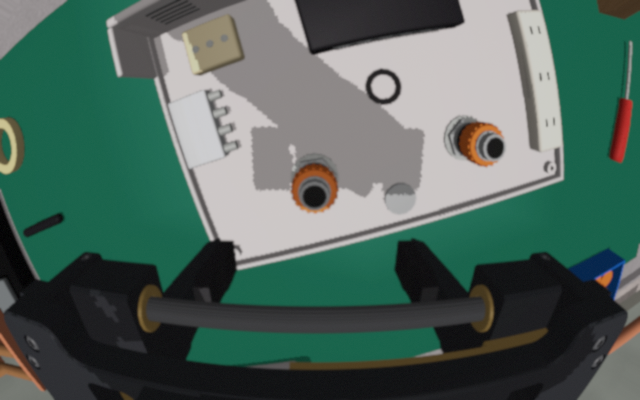

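```bash
cat >> h.py <<'E'
def fe(s,u,v,Z):
    Rm=R.from_rotvec(np.ravel(s['rvec'])).as_matrix(); o=-Rm.T@np.ravel(s['tvec'])
    x=np.array([u-s['cx'],v-s['cy']])/s['fx']; th=np.hypot(*x); d=np.r_[x/max(th,1e-9)*np.sin(th),np.cos(th)]; d=Rm.T@d
    return o+d*(Z-o[2])/d[2]
E
python3 - <<'E'
from h import *
s=dict(np.load('pics/w1.npz')); f=s['frame']
Rm=R.from_rotvec(s['rvec']).as_matrix(); print('cam',(-Rm.T@s['tvec']).round(1),'axis',Rm[2].round(3))
a=cv2.resize(f[140:220,275:355],None,fx=5,fy=5,interpolation=cv2.INTER_NEAREST);b=cv2.resize(f[105:185,440:520],None,fx=5,fy=5,interpolation=cv2.INTER_NEAREST)
for k in range(0,400,50):
  for i in (a,b): i[k,::4]=(255,0,255); i[::4,k]=(255,0,255)
cv2.imwrite('pics/c1.png',np.hstack([a,b])[:,:,::-1])
E
python3 -m inch '[[1,[0,0,0],[0,0,-7]],[1,[0,0,0],[0,0,-14]],[1,[0,0,0],[0,0,-20]]]'
python3 - <<'E'
from h import *
print(state()['joint_positions'].round(3))
E
```

```text
cam [482.4 -13.3 333.6] axis [ 0.302 -0.079 -0.95 ]
clock: 2.15
eef_pos: [563.2, -33.9, 199.6]
orientation: [-0.0, -0.045, 0.999, -0.0]
ft_force: [-0.3, -0.1, -0.7]
width: 0.999
[ 0.46   0.805 -0.864  1.784  0.758  0.923  0.92 ]
```

View pics/c1.png

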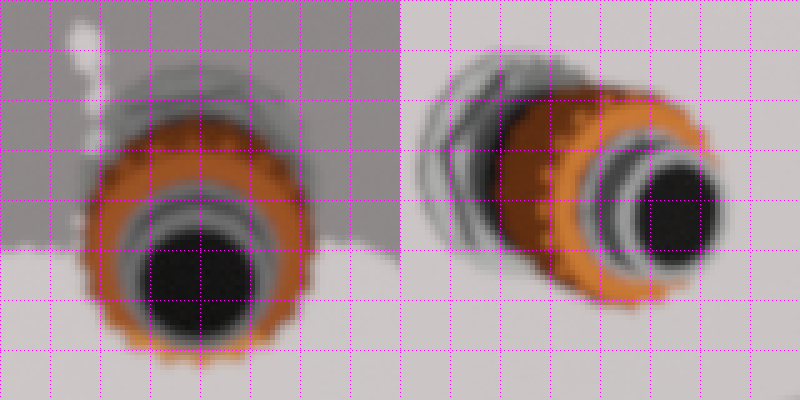

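```bash
python3 -m inch '[[1,[0,0,0],[0,0,-7]],[1,[0,0,0],[0,0,-14]],[1,[0,0,0],[0,0,-21]],[1,[0,0,0],[0,0,-28]],[1,[0,0,0],[0,0,-35]],[1,[0,0,0],[0,0,-42]],[1,[0,0,0],[0,0,-49]],[1,[0,0,0],[0,0,-56]],[1,[0,0,0],[0,0,-63]],[1,[0,0,0],[0,0,-70]],[1,[0,0,0],[0,0,-70]]]'
python3 - <<'E'
from h import *
s=dict(np.load('pics/w1.npz'))
print(fe(s,314.6,196.5,78).round(1),fe(s,314.6,189.5,64).round(1),fe(s,495,147.6,78).round(1))
s=snap('wrist','w2'); st=state()
for k in('clock','joint_positions','eef_pos','orientation','ft_force','wrist_torque'):print(k,np.round(st[k],3))
f=s['frame']
Rm=R.from_rotvec(s['rvec']).as_matrix()
def proj(p):
    c=Rm@p+s['tvec']; th=np.arctan2(np.hypot(*c[:2]),c[2]); return np.array([s['cx'],s['cy']])+s['fx']*th*c[:2]/np.hypot(*c[:2])
for i,p in enumerate(([562,-33,78],[562,142,78])):
    q=proj(np.array(p,float)); print(q); u,v=np.round(q).astype(int); u=np.clip(u,40,600);v=np.clip(v,40,360); print(u,v)
    a=cv2.resize(f[v-40:v+40,u-40:u+40],None,fx=5,fy=5,interpolation=cv2.INTER_NEAREST)
    a[::50,::4]=(255,0,255);a[::4,::50]=(255,0,255)
    cv2.imwrite(f'pics/c2{i}.png',a[:,:,::-1])
cv2.imwrite('pics/c2.png',np.hstack([cv2.imread('pics/c20.png'),cv2.imread('pics/c21.png')]))
E
```

```text
clock: 3.07
eef_pos: [563.1, -33.9, 199.2]
orientation: [-0.0, -0.609, 0.793, 0.0]
ft_force: [-0.3, -0.5, 0.6]
width: 1.002
[562.9 -35.   78. ] [560.8 -34.4  64. ] [559.3 140.5  78. ]
clock 3.117
joint_positions [ 0.574  0.921 -1.145  1.778  0.944  1.109  1.968]
eef_pos [563.144 -33.816 199.293]
orientation [-0.    -0.607  0.795  0.   ]
ft_force [ 0.448 -0.01   0.735]
wrist_torque [ 0.159 -0.038 -0.03 ]
[314.52500937 195.51830977]
315 196
[354.9554498  338.72455238]
355 339
```

View pics/c2.png

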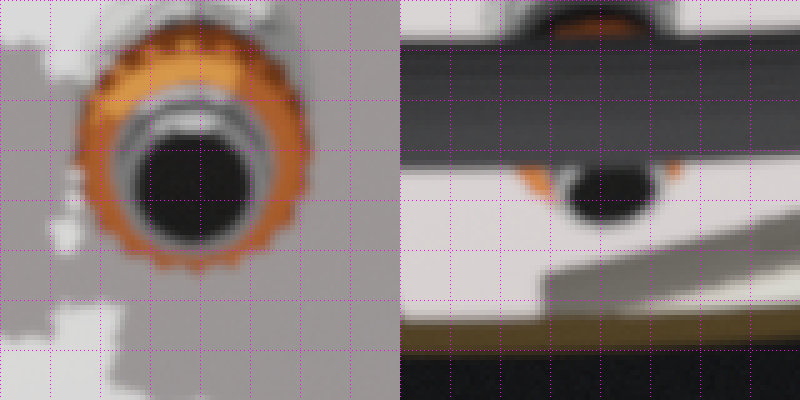

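```bash
python3 - <<'E'
from h import *
s=dict(np.load('pics/w2.npz'))
print(fe(s,313.8,193,78).round(1)); Rm=R.from_rotvec(s['rvec']).as_matrix(); print('cam',(-Rm.T@s['tvec']).round(1))
m=R.from_quat([-0.607,.795,0,0]).as_matrix(); print(m.round(3))
E
```

```text
[562.  -35.4  78. ]
cam [ 540.2 -112.8  333.5]
[[-0.263 -0.965  0.   ]
 [-0.965  0.263  0.   ]
 [-0.     0.    -1.   ]]
```

```bash
python3 -m inch '[[1,[0.001,0.0005,0.04],[0,0,0]],[1,[0.001,0.0005,0.08],[0,0,0]],[1,[0.001,0.0005,0.11],[0,0,0]],[1,[0.001,0.0005,0.135],[0,0,0]],[1,[0.001,0.0005,0.150],[0,0,0]],[1,[0.001,0.0005,0.153],[0,0,0]],[1,[0.001,0.0005,0.153],[0,0,0]],[1,[0.001,0.0005,0.153],[0,0,0]]]'
python3 - <<'E'
from h import *
st=state()
for k in('clock','joint_positions','eef_pos','orientation','ft_force','wrist_torque'):print(k,np.round(st[k],3))
E
```

```text
clock: 3.78
eef_pos: [563.1, -34.2, 47.7]
orientation: [0.001, -0.608, 0.794, -0.0]
ft_force: [0.0, 0.0, 0.3]
width: 1.006
clock 3.783
joint_positions [ 0.502  1.122 -0.98   1.858  1.221  0.921  1.778]
eef_pos [563.138 -34.164  47.655]
orientation [ 0.001 -0.608  0.794 -0.   ]
ft_force [0.003 0.031 0.306]
wrist_torque [ 0.126 -0.083  0.017]
```

```bash
python3 -m inch '[[0.4,[0,0,0],[0,0,0]],[0.4,[0,0,0],[0,0,0]],[0.4,[0,0,0],[0,0,0]],[0.4,[0,0,0],[0,0,0]],[0.4,[0,0,0],[0,0,0]],[0.4,[0,0,0],[0,0,0]],[0.4,[0,0,0],[0,0,0]],[0.4,[0,0,0],[0,0,0]]]'
cat > st.py <<'E'
from h import *
st=state()
q=st['orientation']; m=R.from_quat([q[1],q[2],q[3],q[0]]).as_matrix()
print('t',round(float(st['clock']),2),'yaw',round(float(np.degrees(np.arctan2(m[1,0],m[0,0]))),1),'q7',round(float(st['joint_positions'][6]),2),'q3',round(float(st['joint_positions'][2]),2),'pos',st['eef_pos'].round(1),'F',st['ft_force'].round(2),'T',st['wrist_torque'].round(3),'w',round(float(st['width']),3))
E
python3 st.py
```

```text
clock: 4.45
eef_pos: [564.7, -35.1, 46.9]
orientation: [0.001, -0.608, 0.794, -0.001]
ft_force: [5.2, -1.0, -1.3]
width: 0.487
t 4.45 yaw -105.1 q7 1.78 q3 -0.98 pos [564.7 -35.1  46.9] F [ 5.18 -0.96 -1.25] T [-0.031 -0.922  0.04 ] w 0.487
```

```bash
python3 -m inch '[[0.4,[0,-0.0016,0],[0,0,0]],[0.4,[0,-0.0016,0],[0,0,0]],[0.4,[0,-0.0016,0],[0,0,0]]]' ; python3 st.py; python3 -m inch '[[0.4,[0,0,0.0001],[0,0,3]],[0.4,[0,0,0.0002],[0,0,6]],[0.4,[0,0,0.0003],[0,0,9]],[0.4,[0,0,0.0004],[0,0,12]],[0.4,[0,0,0.0005],[0,0,15]]]'; python3 st.py
```

```text
clock: 4.7
eef_pos: [564.7, -35.1, 46.9]
orientation: [0.0, -0.608, 0.794, -0.0]
ft_force: [2.6, -1.0, 0.4]
width: 0.491
t 4.7 yaw -105.1 q7 1.78 q3 -0.98 pos [564.7 -35.1  46.9] F [ 2.62 -0.96  0.43] T [-0.105 -0.625 -0.006] w 0.491
clock: 5.12
eef_pos: [564.8, -35.1, 46.4]
orientation: [0.001, -0.498, 0.867, -0.001]
ft_force: [3.7, -1.0, -0.9]
width: 0.488
t 5.12 yaw -120.2 q7 1.53 q3 -0.94 pos [564.8 -35.1  46.4] F [ 3.67 -1.01 -0.89] T [-0.088 -0.694  0.117] w 0.488
```

```bash
sed -i '$a import sys\nif len(sys.argv)>1 and abs(st["wrist_torque"][2])>float(sys.argv[1]): print("STOP"); sys.exit(1)' st.py
python3 -m inch '[[0.4,[-0.0003,-0.0012,0.0001],[0,0,3]],[0.4,[-0.0003,-0.0012,0.0002],[0,0,6]],[0.4,[-0.0003,-0.0012,0.0003],[0,0,9]],[0.4,[-0.0003,-0.0012,0.0004],[0,0,12]],[0.4,[-0.0003,-0.0012,0.0005],[0,0,15]],[0.4,[-0.0003,-0.0012,0.0006],[0,0,18]]]' >/dev/null; python3 st.py 0.2 && python3 -m inch '[[0.4,[0,0,0.0001],[0,0,2]],[0.4,[0,0,0.0001],[0,0,4]]]' >/dev/null; python3 st.py 0.2 && python3 -m inch '[[0.4,[0,0,0.0001],[0,0,2]],[0.4,[0,0,0.0001],[0,0,4]]]' >/dev/null && python3 st.py 0.2 && python3 -m inch '[[0.4,[0,0,0.0001],[0,0,2]],[0.4,[0,0,0.0001],[0,0,4]]]' >/dev/null && python3 st.py 0.2
```

```text
t 5.62 yaw -138.2 q7 1.24 q3 -0.9 pos [564.9 -35.2  45.8] F [ 0.15 -0.75  2.26] T [-0.005 -0.228  0.092] w 0.491
t 5.78 yaw -142.1 q7 1.17 q3 -0.89 pos [565.  -35.2  45.7] F [ 0.44 -0.1   0.36] T [-0.032 -0.258  0.065] w 0.49
t 5.95 yaw -146.1 q7 1.11 q3 -0.88 pos [565.  -35.2  45.5] F [ 1.34 -0.54  0.87] T [-0.053 -0.299  0.089] w 0.489
t 6.12 yaw -150.2 q7 1.04 q3 -0.87 pos [565.  -35.3  45.4] F [ 1.04 -0.59 -0.07] T [-0.015 -0.312  0.126] w 0.496
```

```bash
python3 -m inch '[[0.4,[0,0,0.0001],[0,0,2]],[0.4,[0,0,0.0001],[0,0,4]]]' >/dev/null; python3 st.py 0.2 && python3 -m inch '[[0.4,[0,0,0.0001],[0,0,2]],[0.4,[0,0,0.0001],[0,0,4]]]' >/dev/null && python3 st.py 0.2 && python3 -m inch '[[0.4,[0,0,0.0001],[0,0,2]],[0.4,[0,0,0.0002],[0,0,4]]]' >/dev/null && python3 st.py 0.2 && python3 -m inch '[[0.4,[0,0,0.0001],[0,0,2]],[0.4,[0,0,0.0001],[0,0,4]]]' >/dev/null && python3 st.py 0.2 &&  python3 -m inch '[[0.4,[0,0,0.0001],[0,0,2]],[0.4,[0,0,0.0001],[0,0,4]]]' >/dev/null && python3 st.py 0.2 && python3 -m inch '[[0.4,[0,0,0.0001],[0,0,2]],[0.4,[0,0,0.0001],[0,0,4]]]' >/dev/null && python3 st.py 0.2 &&  python3 -m inch '[[0.4,[0,0,0.0001],[0,0,2]],[0.4,[0,0,0.0002],[0,0,4]]]' >/dev/null && python3 st.py 0.2 && python3 -m inch '[[0.4,[0,0,0.0001],[0,0,2]],[0.4,[0,0,0.0001],[0,0,4]]]' >/dev/null && python3 st.py 0.2
```

```text
t 6.28 yaw -154.2 q7 0.97 q3 -0.86 pos [565.  -35.3  45.2] F [-0.04 -0.81 -0.03] T [-0.042 -0.363  0.187] w 0.487
t 6.45 yaw -158.2 q7 0.91 q3 -0.85 pos [565.  -35.3  45.1] F [ 0.89 -0.28 -0.29] T [-0.048 -0.326  0.059] w 0.488
t 6.62 yaw -162.2 q7 0.84 q3 -0.83 pos [565.  -35.4  45. ] F [ 1.47 -0.67  1.12] T [-0.085 -0.341  0.084] w 0.492
t 6.78 yaw -166.2 q7 0.78 q3 -0.82 pos [565.  -35.3  44.9] F [ 1.3   0.   -0.14] T [-0.056 -0.35   0.095] w 0.491
t 6.95 yaw -170.1 q7 0.71 q3 -0.81 pos [565.1 -35.3  44.7] F [ 0.67 -1.57  0.82] T [-0.068 -0.419  0.206] w 0.491
STOP
```

```bash
cat > av.py <<'E'
from h import *
T=[]
for i in range(5):
    eyes.snapshot('wrist'); T.append(state()['wrist_torque'][2])
print('avT',np.round(T,3),round(float(np.mean(T)),3))
E
python3 av.py; python3 -m inch '[[0.4,[0,0,0.0001],[0,0,2]],[0.4,[0,0,0.0001],[0,0,3]]]' >/dev/null; python3 st.py; python3 av.py
```

```text
avT [ 0.011  0.071  0.026 -0.016 -0.018] 0.015
t 7.37 yaw -173.1 q7 0.67 q3 -0.8 pos [565.1 -35.3  44.6] F [ 1.14 -1.07  0.69] T [-0.121 -0.316  0.252] w 0.489
avT [0.199 0.043 0.038 0.109 0.105] 0.099
```

```bash
python3 -m inch '[[0.4,[0,0,0.0001],[0,0,1.5]],[0.4,[0,0,0.0001],[0,0,3]]]' >/dev/null; python3 st.py; python3 av.py
```

```text
t 7.78 yaw -176.2 q7 0.62 q3 -0.79 pos [565.2 -35.3  44.5] F [ 0.41 -1.37  0.91] T [-0.149 -0.214  0.324] w 0.489
avT [0.212 0.165 0.144 0.166 0.131] 0.164
```

```bash
python3 -m inch '[[0.4,[0,0,-0.0002],[0,0,-5]],[0.4,[0,0,-0.0003],[0,0,-10]],[0.4,[0,0,-0.0005],[0,0,-15]],[0.4,[0,0,-0.0007],[0,0,-20]],[0.4,[0,0,-0.0008],[0,0,-25]],[0.4,[0,0,-0.001],[0,0,-30]],[0.4,[0,0,-0.0012],[0,0,-35]],[0.4,[0,0,-0.0013],[0,0,-40]],[0.4,[0,0,-0.0015],[0,0,-45]],[0.4,[0,0,-0.0017],[0,0,-50]],[0.4,[0,0,-0.0018],[0,0,-55]],[0.4,[0,0,-0.002],[0,0,-60]],[0.4,[0,0,-0.0022],[0,0,-65]]]' >/dev/null; python3 st.py 0.2 && python3 -m inch '[[0.4,[0,0,0],[0,0,-1]],[0.4,[0,0,-0.0001],[0,0,-2]]]' >/dev/null && python3 st.py 0.2 && python3 -m inch '[[0.4,[0,0,0],[0,0,-1]],[0.4,[0,0,-0.0001],[0,0,-2]]]' >/dev/null && python3 st.py 0.2 && python3 -m inch '[[0.4,[0,0,0],[0,0,-1]],[0.4,[0,0,-0.0001],[0,0,-2]]]' >/dev/null && python3 st.py 0.2 && python3 -m inch '[[0.4,[0,0,0],[0,0,-1]],[0.4,[0,0,0],[0,0,-2]]]' >/dev/null && python3 st.py 0.2 && python3 -m inch '[[0.4,[0,0,0],[0,0,-1]],[0.4,[0,0,0],[0,0,-2]]]' >/dev/null && python3 st.py 0.2
```

```text
t 9.12 yaw -110.9 q7 1.69 q3 -0.97 pos [564.8 -35.1  46.7] F [-0.91  0.06  2.23] T [-0.017  0.005 -0.058] w 0.494
t 9.28 yaw -109.1 q7 1.72 q3 -0.97 pos [564.8 -35.1  46.7] F [-2.21  0.01  2.52] T [ 0.055  0.162 -0.087] w 0.489
t 9.45 yaw -107.1 q7 1.75 q3 -0.98 pos [564.8 -35.1  46.8] F [-1.46  0.75  0.97] T [ 0.102  0.263 -0.082] w 0.491
t 9.62 yaw -105.0 q7 1.79 q3 -0.98 pos [564.8 -35.1  46.9] F [-1.08 -0.17  0.85] T [ 0.149  0.381 -0.054] w 0.488
t 9.78 yaw -103.0 q7 1.82 q3 -0.99 pos [564.8 -35.1  46.9] F [-3.69  0.03  2.92] T [ 0.077  0.517 -0.064] w 0.485
t 9.95 yaw -101.0 q7 1.86 q3 -0.99 pos [564.8 -35.1  47. ] F [-4.37 -0.18  1.36] T [ 0.178  0.682 -0.399] w 0.491
STOP
```

```bash
python3 av.py; python3 -m inch '[[0.4,[0,0,0.0002],[0,0,5]],[0.4,[0,0,0.0003],[0,0,10]],[0.4,[0,0,0.0005],[0,0,15]],[0.4,[0,0,0.0007],[0,0,20]],[0.4,[0,0,0.0008],[0,0,25]],[0.4,[0,0,0.001],[0,0,30]],[0.4,[0,0,0.0012],[0,0,35]],[0.4,[0,0,0.0013],[0,0,40]],[0.4,[0,0,0.0015],[0,0,45]],[0.4,[0,0,0.0017],[0,0,50]],[0.4,[0,0,0.0018],[0,0,55]],[0.4,[0,0,0.002],[0,0,60]],[0.4,[0,0,0.0022],[0,0,65]]]' >/dev/null; python3 st.py 0.25 && python3 -m inch '[[0.4,[0,0,0.0001],[0,0,2]],[0.4,[0,0,0.0001],[0,0,4]]]' >/dev/null && python3 st.py 0.25 && python3 -m inch '[[0.4,[0,0,0.0001],[0,0,2]],[0.4,[0,0,0.0001],[0,0,4]]]' >/dev/null && python3 st.py 0.25 && python3 -m inch '[[0.4,[0,0,0.0001],[0,0,2]],[0.4,[0,0,0.0002],[0,0,4]]]' >/dev/null && python3 st.py 0.25 && python3 -m inch '[[0.4,[0,0,0.0001],[0,0,2]],[0.4,[0,0,0.0001],[0,0,4]]]' >/dev/null && python3 st.py 0.25
```

```text
avT [-0.391 -0.302 -0.236 -0.274 -0.288] -0.298
t 11.28 yaw -166.3 q7 0.78 q3 -0.83 pos [565.1 -35.4  44.8] F [-3.79 -0.3   2.62] T [0.03  0.651 0.055] w 0.485
t 11.45 yaw -170.1 q7 0.71 q3 -0.82 pos [565.1 -35.4  44.7] F [-3.18  0.19  1.81] T [0.085 0.595 0.038] w 0.49
t 11.62 yaw -174.1 q7 0.65 q3 -0.8 pos [565.1 -35.4  44.6] F [-2.85 -0.33  1.51] T [0.077 0.597 0.086] w 0.489
t 11.78 yaw -178.1 q7 0.58 q3 -0.79 pos [565.2 -35.5  44.4] F [-4.16 -0.12  3.12] T [0.081 0.636 0.01 ] w 0.49
t 11.95 yaw 177.9 q7 0.52 q3 -0.78 pos [565.2 -35.5  44.3] F [-3.18 -0.36  1.31] T [0.066 0.565 0.077] w 0.49
```

```bash
python3 -m inch '[[0.4,[0.001,0,0.0001],[0,0,5]],[0.4,[0.001,0,0.0002],[0,0,10]],[0.4,[0.001,0,0.0004],[0,0,15]],[0.4,[0.001,0,0.0005],[0,0,20]],[0.4,[0.001,0,0.0007],[0,0,25]],[0.4,[0.001,0,0.0008],[0,0,30]]]' >/dev/null; python3 st.py 0.25 && python3 -m inch '[[0.4,[0,0,0.0001],[0,0,2]],[0.4,[0,0,0.0001],[0,0,4]]]' >/dev/null && python3 st.py 0.25 && python3 -m inch '[[0.4,[0,0,0.0001],[0,0,2]],[0.4,[0,0,0.0001],[0,0,4]]]' >/dev/null && python3 st.py 0.25 && python3 -m inch '[[0.4,[0,0,0.0001],[0,0,2]],[0.4,[0,0,0.0002],[0,0,4]]]' >/dev/null && python3 st.py 0.25 && python3 -m inch '[[0.4,[0,0,0.0001],[0,0,2]],[0.4,[0,0,0.0001],[0,0,4]]]' >/dev/null && python3 st.py 0.25 && python3 -m inch '[[0.4,[0,0,0.0001],[0,0,2]],[0.4,[0,0,0.0001],[0,0,4]]]' >/dev/null && python3 st.py 0.25 && python3 -m inch '[[0.4,[0,0,0.0001],[0,0,2]],[0.4,[0,0,0.0001],[0,0,4]]]' >/dev/null && python3 st.py 0.25
```

```text
t 12.45 yaw 147.7 q7 0.05 q3 -0.68 pos [565.1 -35.7  43.4] F [-1.31 -1.42 -2.19] T [-0.025  0.111  0.067] w 0.49
t 12.62 yaw 143.9 q7 -0.01 q3 -0.66 pos [565.  -35.7  43.2] F [-1.26 -0.53 -1.53] T [-0.043  0.053  0.101] w 0.486
t 12.78 yaw 139.9 q7 -0.07 q3 -0.65 pos [565.  -35.7  43.1] F [-0.77 -0.53 -2.26] T [-0.111  0.059  0.071] w 0.488
t 12.95 yaw 135.9 q7 -0.13 q3 -0.63 pos [565.  -35.7  43. ] F [-1.57 -1.55 -0.09] T [-0.159  0.106  0.075] w 0.491
t 13.12 yaw 131.9 q7 -0.19 q3 -0.61 pos [565.  -35.8  42.8] F [-1.1  -0.26 -2.06] T [-0.139  0.087  0.054] w 0.487
t 13.28 yaw 127.9 q7 -0.25 q3 -0.6 pos [565.  -35.8  42.7] F [-1.24 -0.27 -2.04] T [-0.162  0.167  0.051] w 0.488
t 13.45 yaw 123.9 q7 -0.31 q3 -0.58 pos [564.9 -35.8  42.6] F [-1.21 -1.34 -1.65] T [-0.146  0.099  0.105] w 0.492
```

```bash
python3 -m inch '[[0.4,[0,0,0.0001],[0,0,2]],[0.4,[0,0,0.0001],[0,0,4]]]' >/dev/null && python3 st.py 0.2 && python3 -m inch '[[0.4,[0,0,0.0001],[0,0,2]],[0.4,[0,0,0.0002],[0,0,4]]]' >/dev/null && python3 st.py 0.2 && python3 -m inch '[[0.4,[0,0,0.0001],[0,0,2]],[0.4,[0,0,0.0001],[0,0,3]]]' >/dev/null && python3 st.py 0.2 && python3 -m inch '[[0.4,[0,0,0.0001],[0,0,2]],[0.4,[0,0,0.0001],[0,0,3]]]' >/dev/null && python3 st.py 0.2 && python3 -m inch '[[0.4,[0,0,0.0001],[0,0,2]],[0.4,[0,0,0.0001],[0,0,3]]]' >/dev/null && python3 st.py 0.2
```

```text
t 13.62 yaw 119.9 q7 -0.37 q3 -0.57 pos [564.9 -35.8  42.5] F [-0.68 -1.16 -1.92] T [-0.172  0.047  0.102] w 0.489
t 13.78 yaw 115.9 q7 -0.43 q3 -0.55 pos [565.  -35.8  42.3] F [-0.81 -0.85 -1.25] T [-0.22   0.139  0.192] w 0.493
t 13.95 yaw 112.9 q7 -0.47 q3 -0.54 pos [565.  -35.9  42.2] F [-0.68 -2.03 -2.37] T [-0.318  0.055  0.203] w 0.492
STOP
```

```bash
python3 av.py;  python3 -m inch '[[0.4,[0,0,0.0001],[0,0,1.5]],[0.4,[0,0,0.0001],[0,0,3]]]' >/dev/null; python3 st.py; python3 av.py
```

```text
avT [0.166 0.101 0.069 0.129 0.199] 0.133
t 14.37 yaw 109.8 q7 -0.51 q3 -0.52 pos [564.9 -35.9  42.2] F [ 2.28 -2.45 -5.76] T [-0.595 -0.554  0.281] w 0.492
avT [0.193 0.158 0.156 0.2   0.149] 0.171
```

```bash
python3 -m inch '[[0.4,[0,0,0.0005],[0,0,1]],[0.4,[0,0,0.0008],[0,0,2]]]' >/dev/null; python3 st.py; python3 av.py; python3 -m inch '[[0.4,[0,0,0],[0,0,0]],[0.55,[0,0,0],[0,0,0]],[0.75,[0,0,0],[0,0,0]],[1,[0,0,0],[0,0,0]],[1,[0,0,0],[0,0,0]],[1,[0,0,0],[0,0,0]],[1,[0,0,0],[0,0,0]],[1,[0,0,0],[0,0,0]]]'; python3 st.py
```

```text
t 14.78 yaw 107.9 q7 -0.54 q3 -0.52 pos [564.9 -35.8  42. ] F [ 2.87 -3.62  0.3 ] T [-0.932 -0.502  0.244] w 0.492
avT [0.233 0.21  0.216 0.209 0.205] 0.215
clock: 15.7
eef_pos: [564.2, -35.0, 41.5]
orientation: [-0.0, 0.588, 0.809, 0.0]
ft_force: [0.1, 0.3, -0.3]
width: 0.979
t 15.7 yaw 107.9 q7 -0.54 q3 -0.52 pos [564.2 -35.   41.5] F [ 0.13  0.33 -0.35] T [-0.039 -0.089 -0.002] w 0.979
```

```bash
python3 -m inch '[[1,[0,0,-0.02],[0,0,0]],[1,[0,0,-0.06],[0,0,0]],[1,[0,0,-0.10],[0,0,0]],[1,[0,0,-0.14],[0,0,0]],[1,[0,0,-0.15],[0,0,0]],[1,[0,0,-0.15],[0,0,0]]]' > /dev/null; python3 st.py; python3 -m inch '[[1,[0.1674,0.0519,0],[0,0,-140]],[1,[0.1674,0.0519,0],[0,0,-140]],[1,[0.1674,0.0519,0],[0,0,-140]],[1,[0.1674,0.0519,0],[0,0,-140]],[1,[0.1674,0.0519,0],[0,0,-140]],[1,[0.1674,0.0519,0],[0,0,-140]],[1,[0.1674,0.0519,0],[0,0,-140]],[1,[0.1674,0.0519,0],[0,0,-140]],[1,[0.1674,0.0519,0],[0,0,-140]],[1,[0.1674,0.0519,0],[0,0,-140]],[1,[0.1674,0.0519,0],[0,0,-140]],[1,[0.1674,0.0519,0],[0,0,-140]],[1,[0.1674,0.0519,0],[0,0,-140]],[1,[0.1674,0.0519,0],[0,0,-140]],[1,[0.1674,0.0519,0],[0,0,-140]],[1,[0.1674,0.0519,0],[0,0,-140]],[1,[0.1674,0.0519,0],[0,0,-140]],[1,[0.1674,0.0519,0],[0,0,-140]],[1,[0.1674,0.0519,0],[0,0,-140]],[1,[0.1674,0.0519,0],[0,0,-140]]]'; python3 st.py
python3 - <<'E'
from h import *
s=snap('wrist','w3'); print(state()['joint_positions'].round(2))
f=s['frame']; Rm=R.from_rotvec(s['rvec']).as_matrix()
c=Rm@np.array([562,141,78.])+s['tvec']; th=np.arctan2(np.hypot(*c[:2]),c[2]); q=np.array([s['cx'],s['cy']])+s['fx']*th*c[:2]/np.hypot(*c[:2]); print(q)
u,v=np.round(q).astype(int); a=cv2.resize(f[v-40:v+40,u-40:u+40],None,fx=6,fy=6,interpolation=cv2.INTER_CUBIC); a[::60,::4]=(255,0,255);a[::4,::60]=(255,0,255); cv2.imwrite('pics/c3.png',a[:,:,::-1]); print(u-40,v-40)
E
```

```text
t 16.2 yaw 107.9 q7 -0.34 q3 -0.72 pos [566.3 -34.8 194.7] F [ 0.11  1.13 -0.25] T [-0.028 -0.084  0.024] w 0.997
clock: 17.87
eef_pos: [561.2, 139.5, 188.9]
orientation: [-0.002, -0.561, 0.828, 0.0]
ft_force: [0.3, -0.3, 0.6]
width: 0.999
t 17.87 yaw -111.7 q7 1.51 q3 -1.24 pos [561.2 139.5 188.9] F [ 0.32 -0.34  0.61] T [ 0.086 -0.135 -0.071] w 0.999
[ 0.29  1.01 -1.24  1.74  1.02  1.21  1.51]
[312.51124991 201.07992821]
273 161
```

View pics/c3.png

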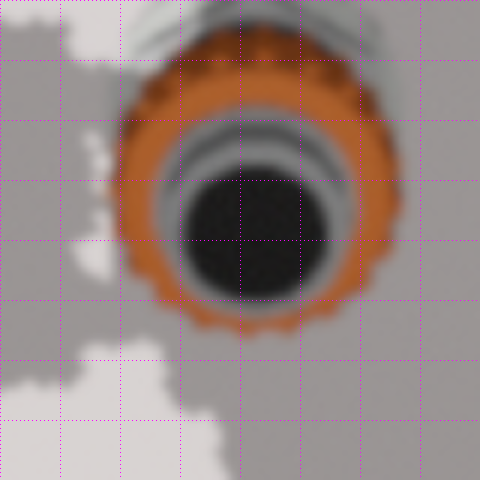

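View pics/w3.png

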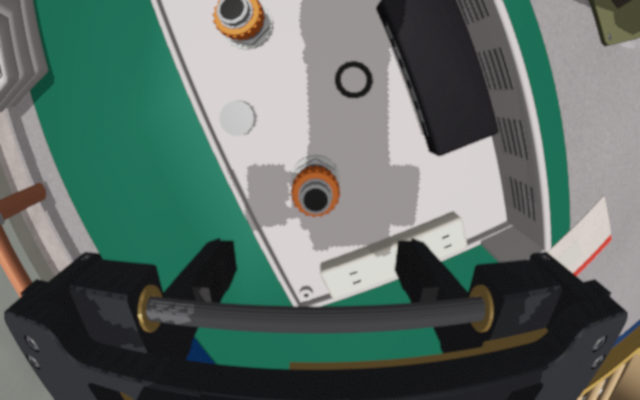

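```bash
python3 - <<'E'
from h import *
s=dict(np.load('pics/w3.npz')); print(fe(s,315.8,199.6,78).round(1))
E
python3 st.py
```

```text
[559.  140.8  78. ]
t 17.92 yaw -111.7 q7 1.51 q3 -1.24 pos [561.2 139.5 188.8] F [ 0.21  0.45 -0.5 ] T [ 0.136 -0.096 -0.019] w 1.003
```

```bash
python3 -m inch '[[1,[-0.0008,-0.0001,0.04],[0,0,0]],[1,[-0.0008,-0.0001,0.08],[0,0,0]],[1,[-0.0008,-0.0001,0.11],[0,0,0]],[1,[-0.0008,-0.0001,0.13],[0,0,0]],[1,[-0.0008,-0.0001,0.138],[0,0,0]],[1,[-0.0008,-0.0001,0.142],[0,0,0]],[1,[-0.0008,-0.0001,0.142],[0,0,0]],[1,[-0.0008,-0.0001,0.142],[0,0,0]],[1,[-0.0008,-0.0001,0.142],[0,0,0]]]' > /dev/null; python3 st.py
```

```text
t 18.67 yaw -112.1 q7 1.36 q3 -1.1 pos [563.3 141.3  50.9] F [ 0.07  0.3  -0.67] T [ 0.138 -0.121 -0.029] w 1.003
```

```bash
python3 -m inch '[[1,[0.0007,0.0005,0.0035],[0,0,0]],[1,[0.0007,0.0005,0.0035],[0,0,0]],[1,[0.0007,0.0005,0.0035],[0,0,0]]]' > /dev/null; python3 st.py;  python3 -m inch '[[0.4,[0,0,0],[0,0,0]],[0.4,[0,0,0],[0,0,0]],[0.4,[0,0,0],[0,0,0]],[0.4,[0,0,0],[0,0,0]],[0.4,[0,0,0],[0,0,0]],[0.4,[0,0,0],[0,0,0]],[0.4,[0,0,0],[0,0,0]],[0.4,[0,0,0],[0,0,0]]]' >/dev/null; python3 st.py
```

```text
t 18.92 yaw -112.1 q7 1.36 q3 -1.1 pos [562.  140.1  46.3] F [ 0.52  0.42 -0.65] T [ 0.116 -0.072  0.004] w 1.005
t 19.58 yaw -112.1 q7 1.36 q3 -1.1 pos [561.5 140.4  46. ] F [-1.94  0.14  0.11] T [0.155 0.108 0.011] w 0.489
```

```bash
python3 -m inch '[[0.4,[0,0.0005,0.0001],[0,0,4]],[0.4,[0,0.0005,0.0003],[0,0,8]],[0.4,[0,0.0005,0.0004],[0,0,12]],[0.4,[0,0.0005,0.0005],[0,0,16]],[0.4,[0,0.0005,0.0007],[0,0,20]],[0.4,[0,0.0005,0.0008],[0,0,24]],[0.4,[0,0.0005,0.0009],[0,0,28]],[0.4,[0,0.0005,0.0011],[0,0,32]],[0.4,[0,0.0005,0.0012],[0,0,36]]]' >/dev/null; python3 st.py 0.22 && python3 -m inch '[[0.4,[0,0,0.0001],[0,0,2]],[0.4,[0,0,0.0001],[0,0,4]]]' >/dev/null && python3 st.py 0.22 && python3 -m inch '[[0.4,[0,0,0.0001],[0,0,2]],[0.4,[0,0,0.0001],[0,0,4]]]' >/dev/null && python3 st.py 0.22 && python3 -m inch '[[0.4,[0,0,0.0001],[0,0,2]],[0.4,[0,0,0.0002],[0,0,4]]]' >/dev/null && python3 st.py 0.22 && python3 -m inch '[[0.4,[0,0,0.0001],[0,0,2]],[0.4,[0,0,0.0001],[0,0,4]]]' >/dev/null && python3 st.py 0.22 && python3 -m inch '[[0.4,[0,0,0.0001],[0,0,2]],[0.4,[0,0,0.0001],[0,0,4]]]' >/dev/null && python3 st.py 0.22 && python3 -m inch '[[0.4,[0,0,0.0001],[0,0,2]],[0.4,[0,0,0.0002],[0,0,4]]]' >/dev/null && python3 st.py 0.22
```

```text
t 20.33 yaw -148.2 q7 0.74 q3 -1.03 pos [561.3 140.6  44.8] F [-0.46  1.08 -0.62] T [ 0.175 -0.085  0.135] w 0.491
t 20.5 yaw -152.1 q7 0.68 q3 -1.02 pos [561.3 140.6  44.7] F [-1.1  -0.2  -0.91] T [ 0.184 -0.088  0.089] w 0.492
t 20.67 yaw -156.1 q7 0.61 q3 -1.01 pos [561.3 140.6  44.6] F [ 0.05  0.64 -1.23] T [ 0.191 -0.083  0.061] w 0.491
t 20.83 yaw -160.1 q7 0.54 q3 -1.0 pos [561.3 140.6  44.4] F [-0.16  0.73  0.28] T [ 0.153 -0.068  0.055] w 0.487
t 21.0 yaw -164.1 q7 0.47 q3 -1.0 pos [561.3 140.6  44.3] F [-0.12  0.5  -1.47] T [ 0.194 -0.099  0.078] w 0.49
t 21.17 yaw -168.1 q7 0.41 q3 -0.99 pos [561.3 140.7  44.2] F [-0.15  0.38 -1.88] T [ 0.166 -0.159  0.04 ] w 0.488
t 21.33 yaw -172.1 q7 0.34 q3 -0.98 pos [561.3 140.7  44. ] F [ 0.54  0.8  -0.53] T [ 0.059 -0.109  0.08 ] w 0.489
```

```bash
python3 -m inch '[[0.4,[0,0,0.0001],[0,0,2]],[0.4,[0,0,0.0001],[0,0,4]]]' >/dev/null && python3 st.py 0.22 && python3 -m inch '[[0.4,[0,0,0.0001],[0,0,2]],[0.4,[0,0,0.0001],[0,0,4]]]' >/dev/null && python3 st.py 0.22 && python3 -m inch '[[0.4,[0,0,0.0001],[0,0,2]],[0.4,[0,0,0.0002],[0,0,4]]]' >/dev/null && python3 st.py 0.22 && python3 -m inch '[[0.4,[0,0,0.0001],[0,0,2]],[0.4,[0,0,0.0001],[0,0,4]]]' >/dev/null && python3 st.py 0.22 && python3 -m inch '[[0.4,[0,0,0.0001],[0,0,2]],[0.4,[0,0,0.0001],[0,0,4]]]' >/dev/null && python3 st.py 0.22 && python3 -m inch '[[0.4,[0,0,0.0001],[0,0,2]],[0.4,[0,0,0.0002],[0,0,4]]]' >/dev/null && python3 st.py 0.22 && python3 -m inch '[[0.4,[0,0,0.0001],[0,0,2]],[0.4,[0,0,0.0001],[0,0,4]]]' >/dev/null && python3 st.py 0.22
```

```text
t 21.5 yaw -176.1 q7 0.27 q3 -0.97 pos [561.3 140.8  43.9] F [ 0.14  1.83 -2.25] T [ 0.248 -0.162  0.119] w 0.485
t 21.67 yaw 179.9 q7 0.21 q3 -0.96 pos [561.3 140.9  43.8] F [-0.25  1.22 -0.51] T [ 0.175 -0.179  0.246] w 0.485
STOP
```

```bash
python3 av.py; python3 -m inch '[[0.4,[0,0,0.0001],[0,0,1.5]],[0.4,[0,0,0.0001],[0,0,3]]]' >/dev/null; python3 st.py; python3 av.py
```

```text
avT [0.092 0.05  0.031 0.063 0.024] 0.052
t 22.08 yaw 176.9 q7 0.16 q3 -0.95 pos [561.3 140.9  43.7] F [ 0.29  2.16 -0.95] T [ 0.31  -0.13   0.282] w 0.487
avT [0.169 0.101 0.062 0.153 0.105] 0.118
```

```bash
python3 -m inch '[[0.4,[0,0,-0.0002],[0,0,-5]],[0.4,[0,0,-0.0003],[0,0,-10]],[0.4,[0,0,-0.0005],[0,0,-15]],[0.4,[0,0,-0.0007],[0,0,-20]],[0.4,[0,0,-0.0008],[0,0,-25]],[0.4,[0,0,-0.001],[0,0,-30]],[0.4,[0,0,-0.0012],[0,0,-35]],[0.4,[0,0,-0.0013],[0,0,-40]],[0.4,[0,0,-0.0015],[0,0,-45]],[0.4,[0,0,-0.0017],[0,0,-50]],[0.4,[0,0,-0.0018],[0,0,-55]],[0.4,[0,0,-0.002],[0,0,-60]],[0.4,[0,0,-0.0022],[0,0,-65]]]' >/dev/null; python3 st.py 0.2 && python3 -m inch '[[0.4,[0,0,-0.0001],[0,0,-2]],[0.4,[0,0,-0.0002],[0,0,-4]]]' >/dev/null && python3 st.py 0.2 && python3 -m inch '[[0.4,[0,0,0],[0,0,-1]],[0.4,[0,0,-0.0001],[0,0,-2]]]' >/dev/null && python3 st.py 0.2 && python3 -m inch '[[0.4,[0,0,0],[0,0,-1]],[0.4,[0,0,-0.0001],[0,0,-2]]]' >/dev/null && python3 st.py 0.2 && python3 -m inch '[[0.4,[0,0,0],[0,0,-1]],[0.4,[0,0,0],[0,0,-2]]]' >/dev/null && python3 st.py 0.2 && python3 -m inch '[[0.4,[0,0,0],[0,0,-1]],[0.4,[0,0,0],[0,0,-2]]]' >/dev/null && python3 st.py 0.2&& python3 -m inch '[[0.4,[0,0,0],[0,0,-1]],[0.4,[0,0,0],[0,0,-2]]]' >/dev/null && python3 st.py 0.2
```

```text
t 23.42 yaw -117.9 q7 1.26 q3 -1.09 pos [561.4 140.4  45.9] F [ 0.14  1.65 -2.15] T [ 0.536 -0.042 -0.088] w 0.487
t 23.58 yaw -114.0 q7 1.32 q3 -1.1 pos [561.4 140.4  46. ] F [-0.75  2.65 -2.04] T [ 0.547 -0.109 -0.049] w 0.488
t 23.75 yaw -112.1 q7 1.36 q3 -1.1 pos [561.4 140.4  46.1] F [ 0.03  2.68 -3.05] T [ 0.536 -0.165 -0.044] w 0.491
t 23.92 yaw -110.0 q7 1.39 q3 -1.1 pos [561.5 140.4  46.2] F [ 1.38  2.04 -3.4 ] T [ 0.528 -0.16  -0.077] w 0.49
t 24.08 yaw -108.0 q7 1.42 q3 -1.11 pos [561.5 140.4  46.2] F [ 0.41  1.7  -2.49] T [ 0.549 -0.223 -0.091] w 0.491
t 24.25 yaw -106.0 q7 1.46 q3 -1.11 pos [561.4 140.3  46.3] F [ 0.48  1.92 -3.33] T [ 0.53  -0.242 -0.079] w 0.487
t 24.42 yaw -104.1 q7 1.49 q3 -1.11 pos [561.5 140.3  46.3] F [ 0.51  2.49 -3.16] T [ 0.574 -0.215 -0.874] w 0.488
STOP
```

```bash
python3 -m inch '[[0.4,[0,0,0.0001],[0,0,4]],[0.4,[0,0,0.0002],[0,0,8]],[0.4,[0,0,0.0004],[0,0,13]],[0.4,[0,0,0.0006],[0,0,18]],[0.4,[0,0,0.0008],[0,0,24]],[0.4,[0,0,0.001],[0,0,30]],[0.4,[0,0,0.0012],[0,0,35]],[0.4,[0,0,0.0013],[0,0,40]],[0.4,[0,0,0.0015],[0,0,45]],[0.4,[0,0,0.0017],[0,0,50]],[0.4,[0,0,0.0018],[0,0,55]],[0.4,[0,0,0.002],[0,0,60]],[0.4,[0,0,0.0022],[0,0,65]]]' >/dev/null; python3 st.py 0.25 && python3 -m inch '[[0.4,[0,0,0.0001],[0,0,2]],[0.4,[0,0,0.0001],[0,0,4]]]' >/dev/null && python3 st.py 0.25 && python3 -m inch '[[0.4,[0,0,0.0001],[0,0,2]],[0.4,[0,0,0.0001],[0,0,4]]]' >/dev/null && python3 st.py 0.25 && python3 -m inch '[[0.4,[0,0,0.0001],[0,0,2]],[0.4,[0,0,0.0002],[0,0,4]]]' >/dev/null && python3 st.py 0.25 && python3 -m inch '[[0.4,[0,0,0.0001],[0,0,2]],[0.4,[0,0,0.0001],[0,0,4]]]' >/dev/null && python3 st.py 0.25 && python3 -m inch '[[0.4,[0,0,0.0001],[0,0,2]],[0.4,[0,0,0.0001],[0,0,4]]]' >/dev/null && python3 st.py 0.25
```

```text
t 25.5 yaw -169.2 q7 0.39 q3 -0.99 pos [561.3 140.6  44.2] F [ 0.61  1.31 -3.32] T [ 0.459 -0.313  0.088] w 0.491
t 25.67 yaw -173.1 q7 0.32 q3 -0.98 pos [561.3 140.6  44.1] F [ 0.46  1.61 -4.24] T [ 0.498 -0.267  0.045] w 0.491
t 25.83 yaw -177.1 q7 0.26 q3 -0.97 pos [561.3 140.7  43.9] F [ 1.71  2.11 -4.1 ] T [ 0.533 -0.29   0.072] w 0.488
t 26.0 yaw 178.9 q7 0.19 q3 -0.96 pos [561.2 140.7  43.8] F [ 0.64  2.09 -2.  ] T [ 0.431 -0.309  0.034] w 0.49
t 26.17 yaw 174.9 q7 0.12 q3 -0.95 pos [561.3 140.7  43.6] F [ 0.67  2.01 -4.12] T [ 0.48  -0.335  0.073] w 0.489
t 26.33 yaw 170.9 q7 0.06 q3 -0.94 pos [561.3 140.7  43.5] F [ 1.1   2.37 -4.33] T [ 0.523 -0.346  0.052] w 0.488
```

```bash
python3 -m inch '[[0.4,[0,0.0006,0.0004],[0,0,5]],[0.4,[0,0.0006,0.0007],[0,0,10]],[0.4,[0,0.0006,0.001],[0,0,15]],[0.4,[0,0.0006,0.0013],[0,0,20]],[0.4,[0,0.0006,0.0014],[0,0,24]]]' >/dev/null; python3 st.py 0.2 && python3 -m inch '[[0.4,[0,0,0.0001],[0,0,2]],[0.4,[0,0,0.0001],[0,0,4]]]' >/dev/null && python3 st.py 0.2 && python3 -m inch '[[0.4,[0,0,0.0001],[0,0,2]],[0.4,[0,0,0.0002],[0,0,4]]]' >/dev/null && python3 st.py 0.2 && python3 -m inch '[[0.4,[0,0,0.0001],[0,0,2]],[0.4,[0,0,0.0001],[0,0,4]]]' >/dev/null && python3 st.py 0.2 && python3 -m inch '[[0.4,[0,0,0.0001],[0,0,2]],[0.4,[0,0,0.0001],[0,0,4]]]' >/dev/null && python3 st.py 0.2 && python3 -m inch '[[0.4,[0,0,0.0001],[0,0,2]],[0.4,[0,0,0.0002],[0,0,4]]]' >/dev/null && python3 st.py 0.2 && python3 -m inch '[[0.4,[0,0,0.0001],[0,0,2]],[0.4,[0,0,0.0001],[0,0,4]]]' >/dev/null && python3 st.py 0.2 && python3 -m inch '[[0.4,[0,0,0.0001],[0,0,2]],[0.4,[0,0,0.0001],[0,0,4]]]' >/dev/null && python3 st.py 0.2 && python3 -m inch '[[0.4,[0,0,0.0001],[0,0,2]],[0.4,[0,0,0.0002],[0,0,4]]]' >/dev/null && python3 st.py 0.2
```

```text
t 26.75 yaw 146.8 q7 -0.34 q3 -0.88 pos [561.3 140.9  42.6] F [-0.48 -0.06  0.72] T [ 0.208 -0.119  0.074] w 0.49
t 26.92 yaw 142.9 q7 -0.41 q3 -0.87 pos [561.4 140.9  42.5] F [ 0.23  0.65 -0.48] T [ 0.173 -0.187  0.054] w 0.49
t 27.08 yaw 138.9 q7 -0.47 q3 -0.86 pos [561.4 140.9  42.3] F [0.02 0.42 1.23] T [ 0.08  -0.118  0.051] w 0.49
t 27.25 yaw 134.9 q7 -0.54 q3 -0.85 pos [561.4 140.9  42.2] F [-0.06  1.23 -0.23] T [ 0.097 -0.161  0.014] w 0.489
t 27.42 yaw 130.9 q7 -0.6 q3 -0.84 pos [561.4 141.   42.1] F [ 0.02  0.37 -0.97] T [ 0.127 -0.157  0.093] w 0.488
t 27.58 yaw 126.9 q7 -0.67 q3 -0.82 pos [561.4 140.9  41.9] F [-0.74  0.22  1.47] T [ 0.091 -0.133  0.073] w 0.487
t 27.75 yaw 122.9 q7 -0.73 q3 -0.81 pos [561.4 141.   41.8] F [-0.1   0.92 -0.17] T [ 0.144 -0.189  0.085] w 0.489
t 27.92 yaw 118.9 q7 -0.79 q3 -0.8 pos [561.5 141.   41.7] F [ 0.54  0.57 -1.95] T [ 0.175 -0.147  0.031] w 0.49
t 28.08 yaw 114.9 q7 -0.86 q3 -0.79 pos [561.5 141.   41.5] F [ 0.49 -0.01  0.88] T [ 0.097 -0.15   0.094] w 0.491
```

```bash
python3 -m inch '[[0.4,[0,0,0.0001],[0,0,2]],[0.4,[0,0,0.0001],[0,0,3]]]' >/dev/null && python3 st.py 0.2 && python3 -m inch '[[0.4,[0,0,0.0001],[0,0,2]],[0.4,[0,0,0.0001],[0,0,3]]]' >/dev/null && python3 st.py 0.2 && python3 -m inch '[[0.4,[0,0,0.0001],[0,0,2]],[0.4,[0,0,0.0001],[0,0,3]]]' >/dev/null && python3 st.py 0.2 && python3 -m inch '[[0.4,[0,0,0.0001],[0,0,2]],[0.4,[0,0,0.0001],[0,0,3]]]' >/dev/null && python3 st.py 0.2 && python3 -m inch '[[0.4,[0,0,0.0001],[0,0,2]],[0.4,[0,0,0.0001],[0,0,3]]]' >/dev/null && python3 st.py 0.2; python3 av.py
```

```text
t 28.25 yaw 111.9 q7 -0.91 q3 -0.78 pos [561.6 141.   41.5] F [0.5  0.38 1.43] T [ 0.038 -0.182  0.194] w 0.488
t 28.42 yaw 108.9 q7 -0.95 q3 -0.77 pos [561.6 141.   41.3] F [-0.03 -0.04  1.76] T [-0.085 -0.114  0.173] w 0.485
t 28.58 yaw 105.9 q7 -1.0 q3 -0.76 pos [561.7 141.1  41.2] F [-0.42  1.38  3.19] T [-0.051 -0.07   0.224] w 0.484
STOP
avT [0.21  0.121 0.117 0.096 0.189] 0.147
```

```bash
python3 -m inch '[[0.4,[0,0,0],[0,0,1.5]],[0.4,[0,0,0],[0,0,3]]]' >/dev/null; python3 st.py; python3 av.py
```

```text
t 29.0 yaw 102.9 q7 -1.05 q3 -0.75 pos [561.7 141.1  41.1] F [ 0.74 -0.31  4.56] T [-0.115 -0.12   0.327] w 0.488
avT [0.239 0.169 0.169 0.22  0.198] 0.199
```

```bash
python3 -m inch '[[0.4,[0,0,-0.0005],[0,0,0]],[0.55,[0,0,-0.0005],[0,0,0]],[0.75,[0,0,0],[0,0,0]],[1,[0,0,0],[0,0,0]],[1,[0,0,0],[0,0,0]],[1,[0,0,0],[0,0,0]],[1,[0,0,0],[0,0,0]],[1,[0,0,0],[0,0,0]],[1,[0,0,-0.02],[0,0,0]],[1,[0,0,-0.06],[0,0,0]],[1,[0,0,-0.1],[0,0,0]],[1,[0,0,-0.14],[0,0,0]],[1,[0,0,-0.16],[0,0,0]],[1,[0,0,-0.16],[0,0,0]]]'; python3 st.py
python3 - <<'E'
from h import *
s=snap('wrist','w4'); t=snap('top','top4'); sd=snap('side','side4')
a=cv2.resize(sd['frame'][170:290,240:400],None,fx=5,fy=5,interpolation=cv2.INTER_CUBIC);cv2.imwrite('pics/c4.png',a[:,:,::-1])
b=dict(np.load('pics/side0.npz'))['frame'];a=cv2.resize(b[170:290,240:400],None,fx=5,fy=5,interpolation=cv2.INTER_CUBIC);cv2.imwrite('pics/c4b.png',a[:,:,::-1])
E
```

```text
clock: 30.42
eef_pos: [563.6, 143.0, 205.8]
orientation: [0.002, 0.623, 0.782, 0.004]
ft_force: [-0.0, -0.1, -0.3]
width: 1.004
t 30.42 yaw 102.9 q7 -0.84 q3 -0.93 pos [563.6 143.  205.8] F [-0.02 -0.09 -0.32] T [ 0.013 -0.097 -0.009] w 1.004
```

View pics/w4.png

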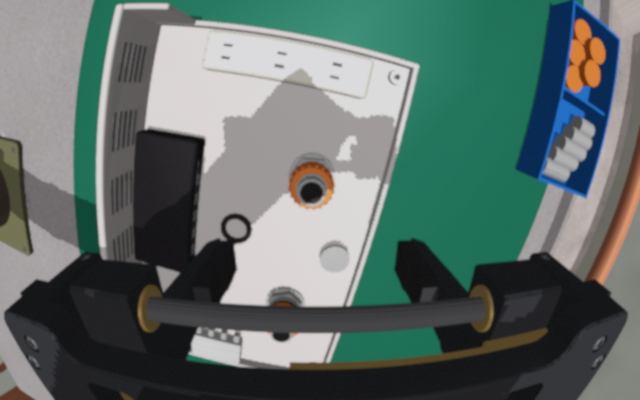

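View pics/c4.png

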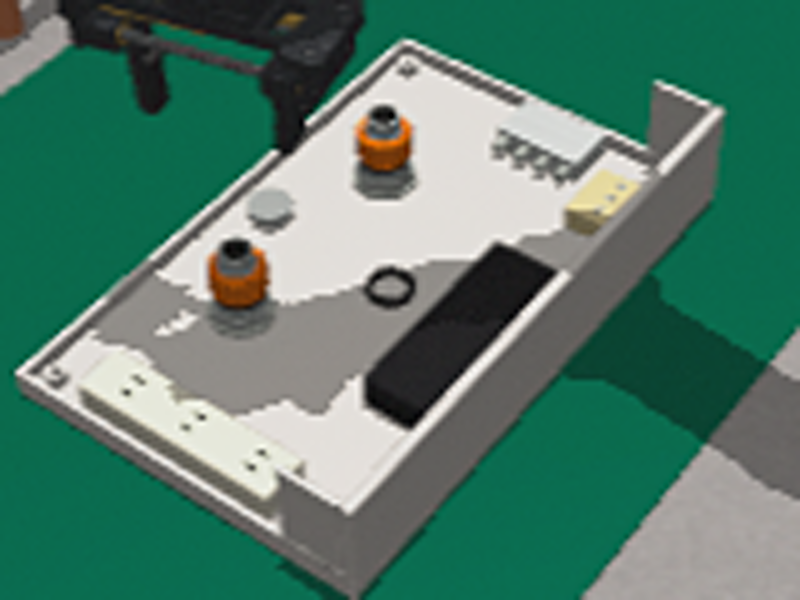

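View pics/c4b.png

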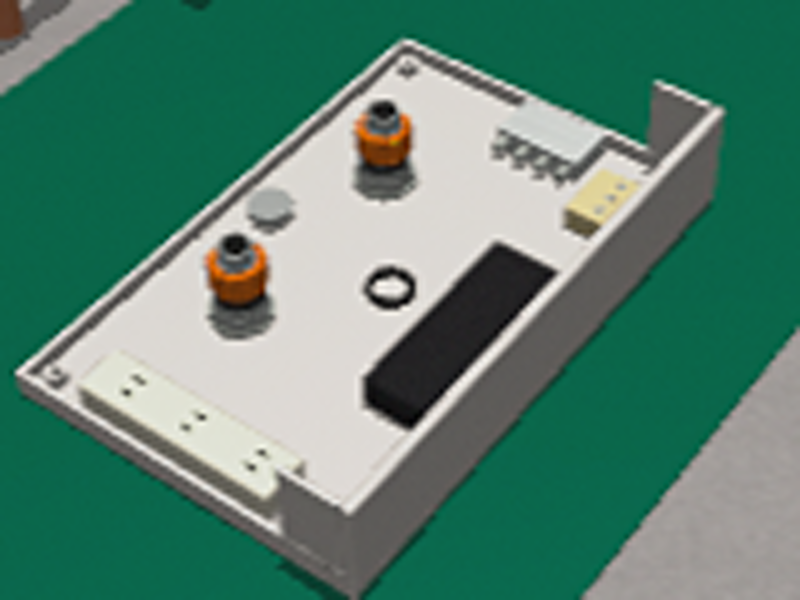

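The side view shows both rings about 5 crop pixels lower than at the start: ring 1 at (383,140) and ring 2 at (238,270). The plug (270,208) and the spare seal (390,287) have not moved, and the gripper is clear.

```bash
python3 -m inch '[[1,[0,0,0],[0,0,0]],[1,[0,0,0],[0,0,0]],[1,[0,0,0],[0,0,0]]]'; python3 -c "
from rig import order
print(order.close_job())"
```

```text
clock: 30.82
eef_pos: [560.9, 140.7, 199.4]
orientation: [-0.001, 0.623, 0.782, -0.001]
ft_force: [-0.6, -0.3, -0.4]
width: 0.999
the job is handed in; nothing more can be done
None
```

I ran both rings down onto their seals, let go, and handed the job in at about 31 s.

**What happened:** Both rings turned out to be crossed, stiffening about 67° and 74° from the back stop. I stopped each at about 0.28–0.32 N m, backed it off to the stop and restarted it. Each then ran freely past the old binding point and met its seal after about 2.5 rad.

**Last checks:**
- **Snugness:** The wrist torque while turning onto the seal peaked at about 0.28 N m for the union at y = -35 mm and 0.33 N m for the one at y = +141 mm. Holding still before release it was about 0.2 N m on each.
- **Position:** By the turn count, each ring's middle should be about 39 mm above its neck's origin, under the 40.6 mm limit. The side view only confirmed that both rings sank. I could not measure the press on the seals after release.
- **Surroundings:** The plug and the spare seal look unmoved. I did not compare the items on the mat with their starting places, but the arm did not work near them. The gripper is open and clear of everything.

**One reading that disagreed:** Backing the rings onto their back stops gave brief torques above the 0.46 N m guide. The second ring's stop read -0.87 N m; the first read about -0.4 N m. I released the second at once and it ran true afterwards, but I cannot tell whether that bump counts as forcing the thread.

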